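# Turn over the painted coaster beneath the drying shelf

### The job

Two hinged leaves with painted coasters lie under the low drying shelf. By its handle, turn over the leaf with the red handle, swinging it all the way across its hinge until it lies flat on the other side, painted face down, and let go. Leave the leaf with the blue handle as it is.

Things in the scene. Friction and masses are not known exactly. Their poses are not given: they have to be found in the camera images.
- red_leaf (a joint): Angle (rad) of the red-handled leaf: 130 mm deep plywood, 12 thick, with a 60 mm coaster, one face yellow, one bare. 0 = flat on its left (+y) rest, yellow up; 1.57 = upright, 20 mm below the shelf; 3.14 = flat on its right rest, yellow down (end stop). Starts at 0 to 0.35. Stiff hinge: it stays where it is left; about 3 N at the handle moves it.
- red_handle (a point): Grip point, on the axis of the red handle: a 16 mm round dowel parallel to the hinge, standing 90 mm out of the leaf towards the robot. The point is 62 mm in front of the leaf, 67 mm in front of the shelf, 55 mm above the table when flat, 145 when upright. The dowel turns with the leaf, so it must roll between the fingers. x: along the dowel, away from the robot; axes turn with the leaf.
- red_hinge (a point): Fixed centre of the red grip point's vertical circle (radius 90 mm): a point in free air on the hinge axis, 55 mm above the table. x: along the hinge, away from the robot; y: level, to where the leaf lies at angle 0; z up. The slatted shelf above (underside 175, top 193 mm high, 570 wide, 120 deep, two paint pots on its middle up to 245) begins 67 mm behind this point in x.
- blue_handle (a point): The same point on the handle of the other leaf, which is alike but has a blue handle and must stay as it is. Its hinge is 270 mm to the left or to the right of the red one's; which is which varies.

How it is judged:
At the end, for the whole second after the job is handed in: The red-handled leaf lies still on its other side, within about 11 degrees of flat (angle over 2.95 rad), and the blue handle is within 15 mm of where it started (value of joint red_leaf above 2.95 rad and velocity of joint red_leaf between -0.1 and 0.1 rad/s and distance of blue_handle from where it was at the start of the episode below 0.015 m); the robot touches nothing.
It fails at once if the leaf with the blue handle is moved (its handle by more than 15 mm) (distance of blue_handle from where it was at the start of the episode above 0.015 m).
It also fails if it takes over 45 s, if anything falls off the work surface, if the arm or the gripper's body presses on something with over 40 N, if the wrist force passes 120 N, or if a joint passes its speed limit or range.

### The arm

A 7-joint arm with a two-finger parallel gripper is mounted at the origin on the work surface. World frame = base frame: x ahead of the robot, y to its left, z up, the work surface at z = 0. Lengths are in m, angles in rad, forces in N, time in s.
With the tool pointing down it reaches from about 0.425 to 0.875 m from the base axis. Payload 4.7 kg.
Tool frame: the origin (TCP) lies at the centre of the arm's flange, where the gripper is bolted on; the fingertips stand 182 mm ahead of it and the grasp point (between the pads) lies 164 mm ahead of it; z points along the fingers, y is the line along which they close (so a half turn about z gives the same grasp; the last joint's range is limited). The gripper opens to 87 mm and grips with 3 to 60 N. Pads are 19 mm wide; open, the fingers measure 117 mm over their backs; the gripper's body (75 mm by 190 mm) begins 51 mm behind the grasp point.
Start: joints at [1.18, 0.321, -0.07, 1.45, 0.023, 1.371, -0.057], TCP at [0.256, -0.597, 0.405] pointing down, gripper open.
Joint ranges: [-2.86, 2.86], [-0.3, 2.09], [-1.38, 1.24], [0.06, 2.45], [-1.56, 4.7], [0.09, 2.05], [-2.69, 2.69]. Speed limits (rad/s): [2.57, 2.57, 3.14, 3.14, 3.14, 3.14, 3.14].

### API

Orientations are given as a unit quaternion [w, x, y, z].
In Python, from rig import manip gives the robot as it stands. Calls block until the motion is done:
- manip.goto(position, orientation): joint-space move of the TCP to a pose.
- manip.line_to(position, frame=None, speed=0.15): straight line of the TCP; frame=None keeps the orientation; speed is the mean speed in m/s.
- manip.move_j(angles): joint-space move.
- manip.set_gripper(opening, newtons=None): finger opening in m; newtons is the grip in N (None keeps the last); returns when the fingers have stopped.
- manip.pause(seconds).
- manip.solve_ik(position, orientation): joint angles nearest the present ones, or None.
- manip.get_obs(): the state.
- manip.read_camera(name): name is "side" or "top"; returns a dict with "color" (480x640x3 uint8, red, green, blue), "fov_y" (degrees; the focal length in pixels is half the picture's height over the tangent of half this angle, whatever the lens; pixels are square), "cx", "cy" (the principal point, pixels), "k1" (the pictures are not rectified: a ray, as slopes to the right and down, at radius r is drawn at 1 + k1 r^2 times it, then the intrinsics apply), "rvec" (rotation vector, rad) and "tvec" (3), from world to camera coordinates, as OpenCV has them. Camera axes: x right, y down, z forward; pixel columns grow to the right and rows downward; lengths in m; the calibration is good to about 2 mm. A picture is of the moment at which its call begins. There is no depth.
A pose or a line that the arm cannot do raises manip.PlanningError and nothing moves.
- manip.hand_in(): hands the job in; it is judged then, once.
Trained networks look in the newest picture that a camera, given by its name, has taken for a name from the list of things; names that differ only in an ending like _2 or _b are one class to them, and where a whole thing is asked for, a point or a joint stands for the part that bears it (a point fixed in the world has none). Each returns a list of dicts, best first, with "score" (0 to 1); they miss things now and then, are a little off and sometimes report something else, mostly with a low value. They report only what shows in the picture. A call takes as long as a camera call.
- manip.silhouettes(camera, target): "mask" (480x640 bool, what is visible of it) and "xy" ([column, row] in pixels, amid what is visible of it).
The state is a dict: "time": time; "joints": joint angles; "dq": joint speeds; "joint_torque": joint torques, N m; "tool_pos": TCP position; "ee_rot": TCP orientation; "contact_force": force on the tool from outside, world axes, zero at the start; "ft_torque": the same for the moment, N m; "opening": finger opening in m; "gripper_force": force on a finger pad.
Only numpy, scipy, OpenCV 4.12 (cv2) and the standard library are available. Lean on these libraries where they do the work, as an engineer would, in place of code of your own. Each camera call takes 0.05 s, during which the arm holds its last target. There are 200 camera calls.

## Working session

There is one attempt and no reset: what is moved stays moved. The work goes in short steps, each a Python script; the robot and the scene stay as the last script left them, time stands still between calls to the robot, and variables do not carry over. Pictures are saved under pics/ and viewed, at most 10 in all, crops included, and the job is handed in when it is done.

```bash
mkdir -p pics; ls
python3 - <<'E'
from rig import manip
import cv2,numpy as np
for c in("side","top"):
    d=manip.read_camera(c); cv2.imwrite(f"pics/{c}0.png",d["color"][:,:,::-1])
    print(c,{k:np.round(v,4) for k,v in d.items() if k!="color"})
    for n in("red_handle","blue_handle","red_leaf"):
        for r in manip.silhouettes(c,n)[:3]:
            ys,xs=np.nonzero(r["mask"]); print(n,round(r["score"],2),r["xy"],xs.min(),xs.max(),ys.min(),ys.max(),len(xs))
o=manip.get_obs(); print(o)
E
```

```text
pics
side {'fov_y': np.float64(52.0355), 'cx': np.float64(313.3061), 'cy': np.float64(240.1359), 'k1': np.float64(-0.1183), 'rvec': array([ 0.2499, -2.8506,  1.113 ]), 'tvec': array([0.5748, 0.0912, 0.7768])}
red_handle 0.87 [283.3, 300.9] 231 381 259 312 2533
blue_handle 0.6 [300.2, 170.8] 251 376 152 181 1850
red_leaf 0.56 [285.1, 298.8] 231 381 259 312 2712
top {'fov_y': np.float64(48.4408), 'cx': np.float64(317.5519), 'cy': np.float64(244.6989), 'k1': np.float64(0.0485), 'rvec': array([ 2.114 , -2.1148,  0.1627]), 'tvec': array([0.1038, 0.5762, 0.7639])}
red_handle 0.78 [295.2, 223.4] 264 340 175 322 4506
blue_handle 0.77 [476.8, 203.5] 447 515 152 296 3526
red_leaf 0.72 [293.8, 219.1] 264 340 175 321 4489
{'time': 0.4, 'joints': array([ 1.18010186,  0.32113022, -0.07009667,  1.45063414,  0.02259798,
        1.37080244, -0.05686133]), 'dq': array([ 9.92460643e-04, -1.18293814e-03,  1.52703016e-03, -6.69370891e-04,
       -1.54595779e-03, -1.09482903e-03, -7.64749916e-05]), 'joint_torque': array([ 1.71799029e-04, -4.90455151e+01, -4.02425341e-01, -3.12292778e+01,
       -6.36286265e-02,  3.62587860e-02,  1.04456051e-04]), 'tool_pos': array([ 0.25596613, -0.59746413,  0.40463443]), 'ee_rot': array([-8.64433781e-05,  9.79581763e-01,  2.01046164e-01, -4.24273105e-05]), 'contact_force': array([-0.40831717, -0.19785895, -0.20576445]), 'ft_torque': array([-0.04239684, -0.01010341,  0.01465604]), 'gripper_force': 0.0, 'opening': 0.08695702652816518}
```

View pics/top0.png

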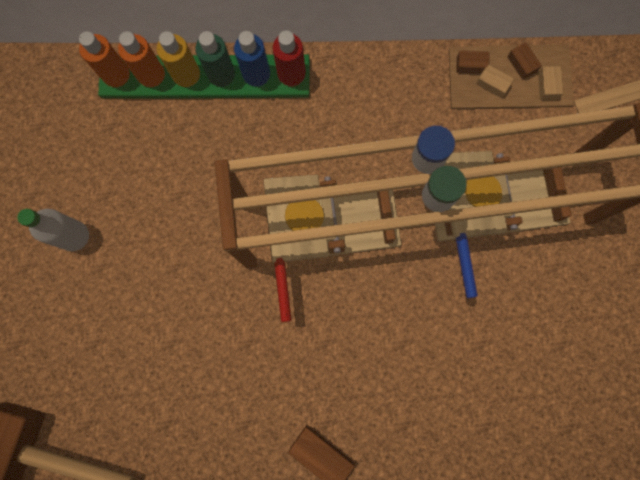

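View pics/side0.png

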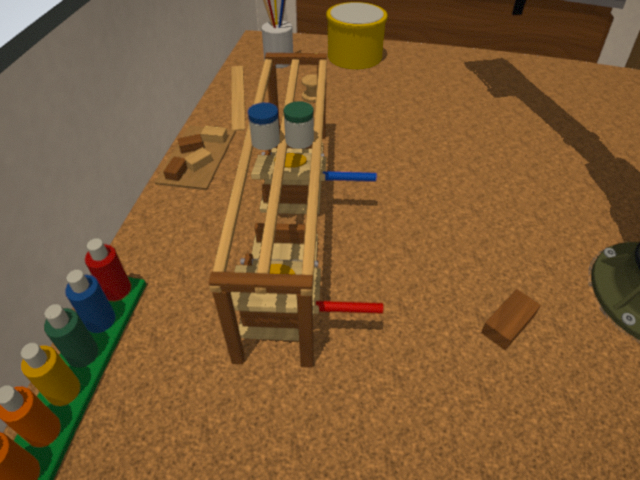

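```bash
cat > h.py <<'E'
from rig import manip
import cv2,numpy as np
def view(c):
    d=manip.read_camera(c); f=240/np.tan(np.radians(d["fov_y"]/2))
    R=cv2.Rodrigues(np.array(d["rvec"]))[0]; return d["color"],(f,d["cx"],d["cy"],d["k1"]),R,-R.T@np.array(d["tvec"]),np.array(d["tvec"])
def rays(px,v):
    f,cx,cy,k=v[1]; q=(np.atleast_2d(px)-[cx,cy])/f; u=q.copy()
    for _ in range(20): u=q/(1+k*(u**2).sum(1,keepdims=True))
    w=np.c_[u,np.ones(len(u))]@v[2]; return w/np.linalg.norm(w,axis=1)[:,None]
def proj(P,v):
    f,cx,cy,k=v[1]; p=v[2]@P+v[4]; u=p[:2]/p[2]; return u*(1+k*u@u)*f+[cx,cy]
def pix(img,col,box=None):
    a=img.astype(int); i=0 if col=="red" else 2; o=a[:,:,2-i]; g=a[:,:,1]
    m=((a[:,:,i]>2.2*np.maximum(o,g) if col=="red" else a[:,:,i]>1.7*np.maximum(o,g))&(a[:,:,i]>70)).astype(np.uint8)
    return m
def dowel(col,vs,near):
    """axis from planes of the two views; returns tip, direction (away from tip)"""
    N=[];pts=[]
    for v,nm in zip(vs,("side","top")):
        m=pix(v[0],col); n,l,s,c=cv2.connectedComponentsWithStats(m)
        j=l[near[nm][1]-6:near[nm][1]+7,near[nm][0]-6:near[nm][0]+7]; j=np.bincount(j[j>0]).argmax()
        ys,xs=np.nonzero(l==j); r=rays(np.c_[xs,ys],v); pts.append((r,v[3])); print(col,nm,s[j])
        N.append(np.linalg.svd(r-0*r.mean(0),full_matrices=False)[2][2])
    d=np.cross(*N); d/=np.linalg.norm(d); d*=np.sign(d[0])
    A=np.array([N[0],N[1],d]); p0=np.linalg.solve(A,[N[0]@pts[0][1],N[1]@pts[1][1],0])
    ends=[]
    for r,c in pts: # parameter along axis of closest point to each ray
        t=[]
        for q in r:
            M=np.c_[d,-q]; t.append(np.linalg.lstsq(M,c-p0,rcond=None)[0][0])
        ends.append((np.percentile(t,1),np.percentile(t,99)))
    print(col,"dir",d.round(3),"ends",[(p0+e*d).round(4).tolist() for E in ends for e in E],"len",[round(b-a,4) for a,b in ends])
    return p0,d,ends
E
python3 - <<'E'
from h import *
vs=[view("side"),view("top")]
near={"red":{"side":(350,307),"top":(283,292)},"blue":{"side":(350,177),"top":(467,268)}}
for c in near: dowel(c,vs,near[c])
E
```

```text
red side [316 300  68  14 708]
red top [275 258  16  64 610]
red dir [0.992 0.125 0.005] ends [[0.4592, 0.1495, 0.0701], [0.5493, 0.1609, 0.0705], [0.4609, 0.1498, 0.0701], [0.5502, 0.161, 0.0705]] len [np.float64(0.0909), np.float64(0.09)]
blue side [324 171  52  10 385]
blue top [458 238  18  59 525]
blue dir [ 0.993  0.119 -0.003] ends [[0.495, -0.1185, 0.0807], [0.5803, -0.1083, 0.0804], [0.4964, -0.1184, 0.0807], [0.5784, -0.1085, 0.0804]] len [np.float64(0.086), np.float64(0.0827)]
```

```bash
cat >> h.py <<'E'
from scipy.spatial.transform import Rotation as Ro
yaw=0.127; ex=np.array([np.cos(yaw),np.sin(yaw),0]); ey=np.array([-np.sin(yaw),np.cos(yaw),0]); ez=np.array([0,0,1.])
grip0=np.array([.4600,.1496,.0702])+.028*ex
hinge=np.array([*(grip0-.0887*ey)[:2],.055])
def ori(roll,pitch):
    u=ez+np.tan(roll)*ey-np.tan(pitch)*ex; z=-u/np.linalg.norm(u); y=np.cross(z,ex); y/=np.linalg.norm(y)
    R=np.c_[np.cross(y,z),y,z]; q=Ro.from_matrix(R).as_quat(); return q[[3,0,1,2]],z
def tcp(g,z): return g-.164*z
def arc(a): return hinge+.09*(np.cos(a)*ey+np.sin(a)*ez)
E
python3 - <<'E'
from h import *
print(hinge,arc(.17),arc(np.pi))
for roll in(0,12,18):
  for p in(0,10):
    q,z=ori(np.radians(roll),np.radians(p)); print(roll,p)
    for a in(.17,1.57,3.14):
        s=manip.solve_ik(tcp(arc(a),z),q); print(None if s is None else s.round(2))
    s=manip.solve_ik(tcp(arc(.17)+.25*ez,z),q);print("hover",s)
q,z=ori(0,0)
for P in([.256,-.597,.55],[.24,-.5,.55]): print(manip.solve_ik(P,manip.get_obs()["ee_rot"]))
E
```

```text
[0.49900914 0.06516081 0.055     ] [0.48777416 0.15314906 0.07022641] [ 0.51040844 -0.02411436  0.055     ]
0 0
[ 0.49  0.32 -0.95  1.96  0.31  1.02 -2.04]
[ 0.65  0.16 -0.89  1.9   0.14  1.14 -1.73]
[ 0.59  0.27 -0.66  1.97  0.2   0.96 -1.61]
hover [-0.10381619  0.00765999 -0.25298337  1.65422713  0.00192517  1.47994951
 -1.80076343]
0 10
[ 0.66  0.2  -1.1   2.09  0.32  0.81 -2.07]
[ 0.79 -0.02 -0.96  2.04 -0.01  0.94 -1.61]
[ 0.69  0.15 -0.71  2.11  0.11  0.75 -1.52]
hover [ 0.53342433 -0.15136192 -0.81383333  1.76888349 -0.08566266  1.30479433
 -1.71257958]
12 0
[ 0.55  0.57 -1.27  1.91  0.76  1.28 -2.46]
[ 0.69  0.26 -1.12  1.9   0.46  1.23 -2.05]
[ 0.65  0.32 -0.89  1.99  0.54  1.03 -1.96]
hover [ 0.25058607  0.08255914 -0.77975695  1.61391158  0.25050445  1.55323635
 -1.98868986]
12 10
[ 0.51  0.32 -1.15  2.05  0.67  1.01 -2.41]
[ 0.96  0.06 -1.32  2.03  0.36  1.   -1.95]
[ 0.77  0.19 -0.97  2.13  0.53  0.81 -1.95]
hover [-0.06449963 -0.07326061 -0.43962239  1.75122206  0.22910589  1.3766871
 -1.96554902]
18 0
[ 0.44  0.6  -1.22  1.89  0.83  1.36 -2.54]
[ 0.75  0.43 -1.34  1.89  0.71  1.38 -2.27]
[ 0.65  0.38 -0.99  2.    0.71  1.11 -2.13]
hover [ 0.37305332  0.1588221  -1.01888729  1.59839846  0.40643689  1.62086266
 -2.10725287]
18 10
[ 0.29  0.31 -0.98  2.03  0.71  1.08 -2.47]
[-0.72  0.    0.3   2.06  0.4   1.04 -2.04]
[ 0.81  0.27 -1.11  2.13  0.76  0.91 -2.17]
hover [-0.1131783  -0.03584968 -0.4682764   1.73635171  0.34109583  1.42992132
 -2.04584884]
[ 1.17271151  0.3001942  -0.06524756  1.19253859  0.01939124  1.64950013
 -0.05411103]
[ 1.15703557  0.09137644 -0.08905943  1.43839474  0.0081703   1.61223607
 -0.09732515]
```

Run:
```python
from h import *
manip.line_to([.256,-.597,.55],speed=.3)
manip.move_j([-.3,.0077,-.05,1.654,.0,1.48,1.34])
o=manip.get_obs(); print(o["time"],o["tool_pos"],o["ee_rot"])
for roll in(12,):
  for p in(0,8):
    q,z=ori(np.radians(roll),np.radians(p)); q=(Ro.from_quat(q[[1,2,3,0]])*Ro.from_euler('z',np.pi)).as_quat()[[3,0,1,2]]; print(roll,p,q)
    for g in(arc(.17)+.2*ez,arc(.17),arc(1.57),arc(3.14)):
        s=manip.solve_ik(tcp(g,z),q); print(None if s is None else s.round(2))
```

```text
3.9083 [0.49218217 0.15020452 0.48425316] [-5.71756909e-06 -5.85617409e-02  9.98283787e-01  5.63259132e-05]
12 0 [-0.0066331   0.06310971 -0.99251749  0.10431779]
[-0.37  0.06 -0.12  1.71  0.2   1.45  1.17]
[-0.38  0.23 -0.12  1.94  0.26  1.06  1.06]
[-0.29  0.1  -0.04  1.93  0.23  1.16  1.27]
[-0.2   0.2   0.05  2.02  0.25  0.94  1.4 ]
12 8 [-0.07436052  0.0700826  -0.98975021  0.09976706]
[-0.38 -0.04 -0.14  1.82  0.25  1.32  1.13]
[-0.38  0.15 -0.15  2.05  0.34  0.92  0.98]
[-0.29  0.01 -0.06  2.03  0.27  1.03  1.23]
[-0.19  0.11  0.04  2.13  0.29  0.79  1.37]
```

```bash
cat >> h.py <<'E'
q,z=ori(np.radians(12),np.radians(5)); q=(Ro.from_quat(q[[1,2,3,0]])*Ro.from_euler('z',np.pi)).as_quat()[[3,0,1,2]]
E
python3 - <<'E'
from h import *
manip.goto(tcp(arc(.17)-.2*z,z),q)
manip.set_gripper(.05)
manip.line_to(tcp(arc(.17),z),speed=.15)
o=manip.get_obs(); print(o["time"],o["contact_force"].round(2),(o["tool_pos"]+.164*z-arc(.17)).round(4))
manip.set_gripper(.0,10)
o=manip.get_obs(); print(o["time"],o["contact_force"].round(2),o["opening"],o["gripper_force"])
v=view("side");cv2.imwrite("pics/side1.png",v[0][:,:,::-1])
E
```

```text
6.6833 [ 0.   -0.06 -0.48] [0.0003 0.0004 0.0008]
7.3667 [-0.5  -0.77  0.25] 0.015771886001429616 10.002435743808746
```

View pics/side1.png

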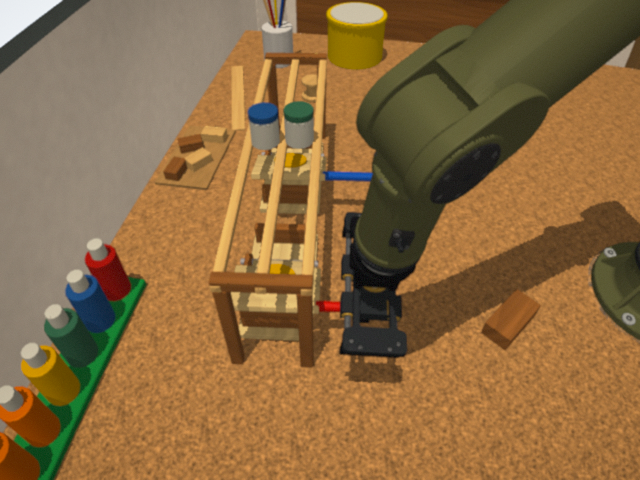

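The picture shows the fingers closed on the red dowel, around (345,307), and clear of the shelf. I'll swing it now with a force check.

Run:
```python
from h import *
for a in np.linspace(.17,3.14,14)[1:]:
    manip.line_to(tcp(arc(a),z),speed=.08)
    o=manip.get_obs(); f=o["contact_force"]; print(round(a,2),round(o["time"],1),f.round(1),round(o["opening"],4))
    if np.linalg.norm(f)>25 or o["opening"]<.013: print("stop");break
v=view("side");cv2.imwrite("pics/side2.png",v[0][:,:,::-1])
```

```text
0.4 7.8 [-2.5  3.4  1.4] 0.0158
0.63 8.2 [-3.9  6.   6.1] 0.0155
0.86 8.6 [-7.1  7.4 10.1] 0.0155
1.08 9.1 [-4.8  3.5 10.2] 0.0155
1.31 9.5 [-2.6 -0.4  8.4] 0.0154
1.54 9.9 [-0.1 -0.8  4.2] 0.0157
1.77 10.3 [ 2.2 -0.7  1.4] 0.0154
2.0 10.7 [ 4.1 -1.5 -1.3] 0.0155
2.23 11.1 [ 4.3  0.1 -2.2] 0.0158
2.45 11.5 [ 4.   0.1 -2.3] 0.0156
2.68 11.9 [ 2.8  1.3 -2.4] 0.0152
2.91 12.3 [ 1.8 -0.3 -2. ] 0.0155
3.14 12.7 [ 2.1 -5.3 -2.3] 0.0148
```

View pics/side2.png

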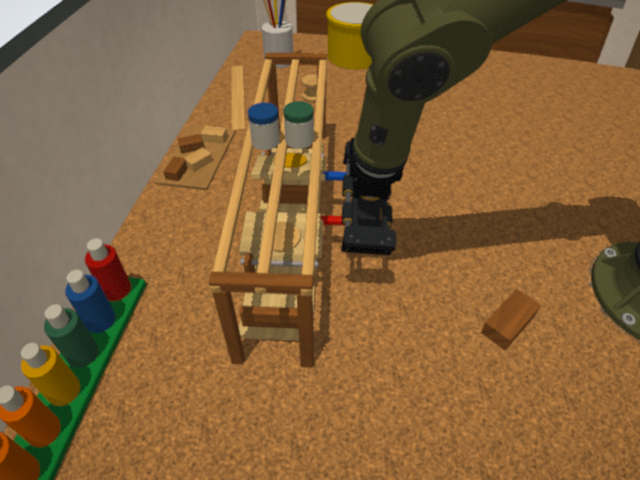

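The leaf is over, with the red dowel at (333,220) and the bare face up. I'll release, back out along the tool axis and check the angle.

Run:
```python
from h import *
manip.set_gripper(.04)
manip.line_to(tcp(arc(np.pi)-.2*z,z),speed=.12)
manip.move_j([.9,.0,-.05,1.5,0,1.5,1.34]); manip.pause(.3)
o=manip.get_obs(); print(o["time"],o["contact_force"].round(2))
vs=[view("side"),view("top")]
for v,n in zip(vs,("side","top")):
    cv2.imwrite(f"pics/{n}3.png",v[0][:,:,::-1]); print(n,proj(arc(np.pi)-.01*ex,v).round())
p=arc(np.pi)
near={"red":{n:tuple(proj(p,v).round().astype(int)) for n,v in zip(("side","top"),vs)},"blue":{"side":(350,177),"top":(467,268)}}
for c in near:
    try: dowel(c,vs,near[c])
    except Exception as e: print(c,e)
```

```text
17.45 [ 0.62  0.5  -0.26]
side [365. 224.]
top [404. 294.]
red side [321 215  57  11 499]
red top [393 244  18  63 621]
red dir [0.991 0.132 0.011] ends [[0.4818, -0.0276, 0.062], [0.5718, -0.0157, 0.063], [0.4835, -0.0274, 0.062], [0.5731, -0.0155, 0.0631]] len [np.float64(0.0908), np.float64(0.0903)]
blue side [324 172  52   9 383]
blue top [458 238  18  59 527]
blue dir [ 0.992  0.123 -0.002] ends [[0.495, -0.1187, 0.0807], [0.5803, -0.1081, 0.0805], [0.4962, -0.1185, 0.0807], [0.5783, -0.1084, 0.0805]] len [np.float64(0.086), np.float64(0.0827)]
```

View pics/side3.png

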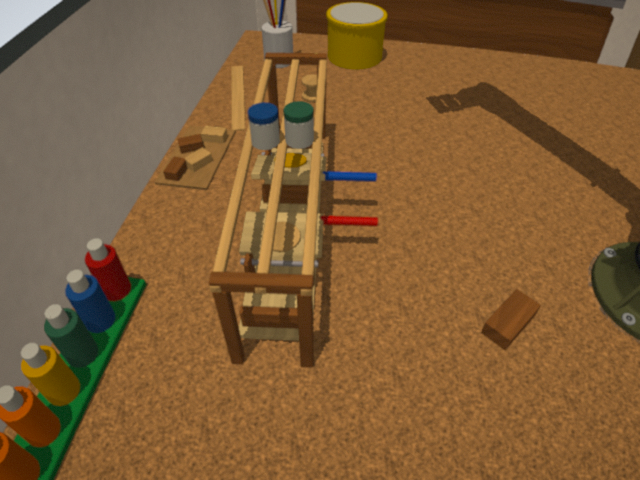

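```bash
python3 -c "
from rig import manip
print(manip.hand_in())"
```

```text
the job is handed in; nothing more can be done
None
```

The red-handled leaf is turned over and let go, lying at about 3.06 rad by camera measurement (it needs over 2.95); the blue handle measured the same before and after, the arm was clear of everything, and the job was handed in at about 17.6 s without a verdict coming back.

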